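Feel a spring probe into the hidden well of a block calibrator

TASK

Take the temperature probe out of its stand, set its stem down gently in the channel in the calibrator's cover at either end of the channel, and feel along the channel floor until the stem drops through the hidden shutter into the well. Then lower the probe until its collar sits flush on the cover and let go, leaving it upright; do not force or bend the stem, and leave the glassware alone.

Things in the scene. Friction and masses are not known exactly. Their poses are not given: they have to be found in the camera images.
- case: Block calibrator, a fixed grey box with a bare metal cover, 130 mm (its x) by 230 mm (its y), 70 mm high; origin at the centre of its underside, z up. A straight channel 16 mm wide runs in the cover along its y axis, centred on x = 0, from y = -50 to +50 mm, floor at z = 62 mm.
- channel (a point): Middle of the channel floor, 8 mm below the cover's top; axes as the case. A well 14 mm long along y, as wide as the channel and over 36 mm deep, opens in the floor, its middle anywhere from y = -30 to +30 mm. It is hidden by a flush shutter of the same metal on a weak spring (under 1 N) that the stem pushes down; the stem drops in and catches on the well's edges.
- probe: Loose temperature probe, about 0.15 to 0.27 kg, upright in the stand at the start. Origin at the centre of the underside of its steel collar, z up along the probe. Collar 36 mm in diameter and 6 mm thick; above it a round black handle 26 mm in diameter, from z = 6 to 74 mm, to be gripped. Below the collar a steel stem.
- stem: The probe's stem, a round rod 10 mm in diameter with a bevelled end (6 mm flat); origin at the tip's centre, z up along the probe. It projects 40 mm below the collar and can be pushed up into the handle by up to 15 mm against a spring: 2 N to start it, 6.5 N at 15 mm; beyond that it is rigid. It bends if loaded with more than 20 N from any side.
- stand: Fixed probe stand: grey block 70 mm square on a 100 mm square foot, top at 60 mm height, with a 13.5 mm square vertical hole in the middle through which the stem hangs. Origin at the centre of its underside.
- amber_bottle: Amber glass bottle with black cap, 72 mm in diameter, 170 mm tall, standing; origin at the centre of its underside. To be left alone.
- flask: White conical flask, 88 mm in diameter, 135 mm tall, standing; origin at the centre of its underside. To be left alone.
- beaker: Glass beaker, 70 mm in diameter, 90 mm tall, standing; origin at the centre of its underside. To be left alone.
Mind the look-alikes: they are no part of the job. Of the things like the probe, leave any that is orange; of the rest the larger one is meant.

How it is judged:
By the outcome, as a careful person would: the job done as asked, in the order asked, and still so for the second after the job is handed in, with the robot touching nothing.
It also fails if it takes over 59 s, if anything falls off the work surface, if the arm or the gripper's body presses on something with over 40 N, if the wrist force passes 120 N, or if a joint passes its speed limit or range.

ROBOT

A 7-joint arm with a two-finger parallel gripper is mounted at the origin on the work surface. World frame = base frame: x ahead of the robot, y to its left, z up, the work surface at z = 0. Lengths are in mm, angles in rad, forces in N, time in s.
With the tool pointing down it reaches from about 425 to 875 mm from the base axis. Payload 8.4 kg.
Tool frame: the origin (TCP) lies between the finger pads; the fingertips stand 19 mm ahead of it and the grasp point (between the pads) is the TCP (arm.nose_length is the distance from the TCP to the fingertips, in mm); z points along the fingers, y is the line along which they close (so a half turn about z gives the same grasp; the last joint's range is limited). The gripper opens to 87 mm and grips with 3 to 60 N. Pads are 19 mm wide; open, the fingers measure 117 mm over their backs; the gripper's body (75 mm by 190 mm) begins 51 mm behind the grasp point.
Start: joints at [-1.448, 0.333, 0.04, 1.465, -0.013, 1.343, -0.059], TCP at [142.995, 634.048, 241.546] pointing down, gripper open.
Joint ranges: [-2.58, 2.58], [-0.38, 2.09], [-1.3, 1.39], [0.25, 2.4], [-1.5, 4.64], [0.08, 2.09], [-2.65, 2.65]. Speed limits (rad/s): [2.22, 2.22, 2.79, 2.79, 3.14, 3.14, 3.14].

INTERFACE

Orientations are given as a rotation vector (axis times angle).
In Python, from cell import arm, grab_frame, calibration gives the robot as it stands. The module is installed in compiled form; this text tells all that it offers.
- The arm moves only by the tool arm_command, never from a script. Its argument "increments" is a list that holds one entry, the list of rows, each a list of 7 numbers: the turn, a rotation vector about the tool's x, y, z in degrees, then the shift along the tool's x, y, z in mm, then the finger opening in mm, from 0 to 87. A call has exactly 5 rows; each row is the pose to reach, as a shift and turn from the pose commanded when the call began, along the tool's axes at that moment; what a row does not reach only later rows make up. A row lasts 1/10 s, in which the tool goes at most 50 mm and 8.59 degrees, less where a joint would pass 70% of its speed; a pose out of reach is approached as far as the arm can. A call with a gripper value outside its range is refused whole. The fingers move at their own pace and stop on an object; the grip force is fixed at half the most. Time passes only in rows, so rows that repeat a pose let the fingers close, or fill a call up. It gives the time, the measured TCP pose, the force, the opening and the grip force at its end, in the units of the state.
- arm.sense(): the state, without advancing time (a new reading comes with each control period).
- grab_frame(name): name is "scene" or "top"; returns the picture (480x640x3 uint8, blue, green, red); there is no depth.
- calibration(name): a dict with "fovy" (degrees; the focal length in pixels is half the picture's height over the tangent of half this angle, whatever the lens; pixels are square), "cx", "cy" (the principal point, pixels), "pose" (4x4, takes a point from camera to world coordinates). Camera axes: x right, y up, looking along -z (the intrinsics and any distortion apply to the point x, -y, -z); pixel columns grow to the right and rows downward; lengths in mm; the calibration is good to about 2 mm. A picture is of the moment at which its call begins. calibration takes no time and is no camera call.
- arm.finish_job(): hands the job in; it is judged then, once.
The state is a dict: "time_s": time; "joints": joint angles; "joint_velocities": joint speeds; "joint_torque": joint torques, N m; "ee_pos": TCP position; "tcp_rot": TCP orientation; "ft_force": force on the tool from outside, world axes, zero at the start; "ft_torque": the same for the moment, N m; "width": finger opening in mm; "grip_force": force on a finger pad.
Only numpy, scipy, OpenCV 4.12 (cv2) and the standard library are available. Lean on these libraries where they do the work, as an engineer would, in place of code of your own. Each camera call takes 0.05 s, during which the arm holds its last target. There are 200 camera calls.

## Working session

There is one attempt and no reset: what is moved stays moved. The work goes in short steps, Python scripts to look and compute and a tool call to move; the robot and the scene stay as the last step left them, time stands still between calls to the robot, and variables do not carry over. Pictures are saved under pics/ and viewed, at most 10 in all, crops included, and the job is handed in when it is done.

Besides the shell and the picture viewer there is one more tool, called after "Request:" as name(argument=value, ...) on one line, values as JSON. arm_command: Moves the arm, as the interface text tells. Its arguments: {"type":"object","properties":{"increments":{"type":"array"}},"required":["increments"]}

```bash
mkdir -p pics; python3 - <<'E'
from cell import arm, grab_frame, calibration
import cv2,numpy as np
for n in ("scene","top"):
    cv2.imwrite(f"pics/{n}0.png",grab_frame(n)); c=calibration(n); print(n,{k:(np.round(v,3).tolist()) for k,v in c.items() if not isinstance(v,str)})
s=arm.sense(); print({k:np.round(v,3).tolist() for k,v in s.items()})
E
```

```text
scene {'fovy': 42.23, 'cx': 314.143, 'cy': 243.377, 'pose': [[0.578, -0.487, 0.654, 1252.976], [0.815, 0.368, -0.447, -478.509], [-0.023, 0.792, 0.61, 701.523], [0.0, 0.0, 0.0, 1.0]]}
top {'fovy': 42.312, 'cx': 313.756, 'cy': 234.535, 'pose': [[0.016, 0.995, -0.101, 451.228], [-1.0, 0.018, 0.021, -10.472], [0.023, 0.1, 0.995, 1262.228], [0.0, 0.0, 0.0, 1.0]]}
{'time_s': 0.1, 'joints': [-1.448, 0.334, 0.04, 1.466, -0.013, 1.343, -0.059], 'joint_velocities': [0.001, -0.003, 0.0, -0.001, -0.001, -0.002, 0.001], 'joint_torque': [0.004, -65.781, 1.34, -40.471, -0.06, 0.041, 0.0], 'ee_pos': [142.91, 633.669, 240.701], 'tcp_rot': [-0.348, -3.122, 0.002], 'ft_force': [-0.591, 0.321, 0.358], 'ft_torque': [-0.014, -0.045, 0.012], 'grip_force': 0.0, 'width': 86.888}
```

View pics/scene0.png

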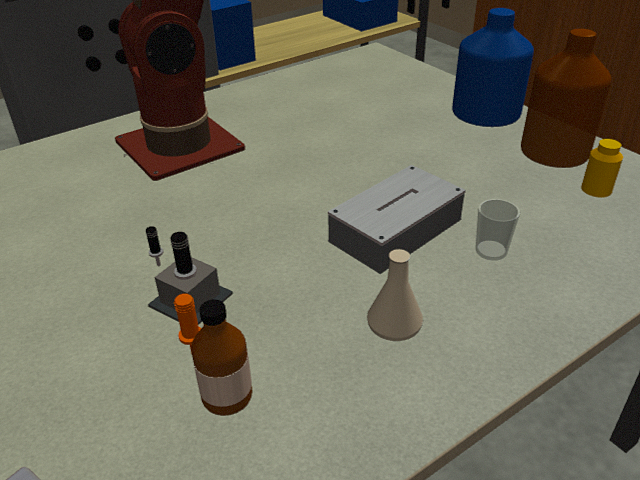

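View pics/top0.png

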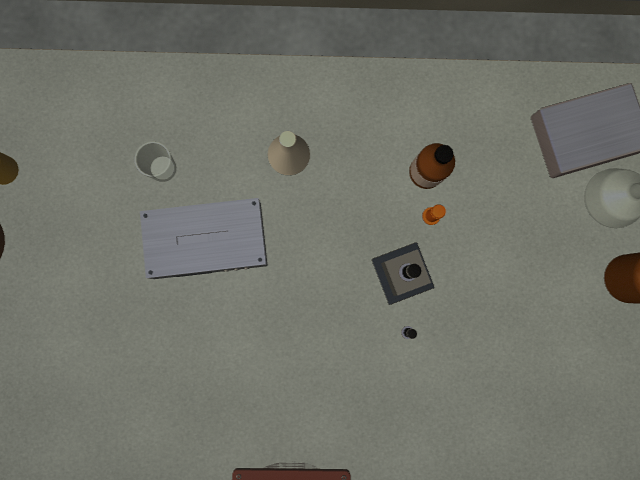

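Candidates like the probe:
- **Black, in the stand:** scene (182,255), top (410,271). It is the larger one and upright in the stand, so it is the one meant.
- **Small black:** scene (154,245), top (410,333). This is the smaller look-alike.
- **Orange:** scene (187,318), top (434,214). It is to be left alone.

The case is at top (204,238), and its channel runs from (178,238) to (228,233). Next I'll confirm the probe in a crop and measure.

```bash
cat > h.py <<'E'
import cv2,numpy as np
from cell import calibration
def rays(n,uv):
    c=calibration(n); f=240/np.tan(np.radians(c["fovy"])/2); K=np.array([[f,0,c["cx"]],[0,f,c["cy"]],[0,0,1.]])
    d=next((np.array(c[k],float) for k in c if k.lower().startswith("dist")),None)
    p=cv2.undistortPoints(np.array(uv,float).reshape(-1,1,2),K,d).reshape(-1,2)
    P=np.array(c["pose"]); v=np.c_[p[:,0],-p[:,1],-np.ones(len(p))]@P[:3,:3].T
    return P[:3,3],v
def plane(n,uv,z):
    o,v=rays(n,uv); return o+v*((z-o[2])/v[:,2])[:,None]
def blob(m,near):
    k,l,st,ce=cv2.connectedComponentsWithStats(m.astype(np.uint8))
    i=1+np.argmin([np.hypot(*(c-near)) if s[4]>25 else 1e9 for c,s in zip(ce[1:],st[1:])]); return (l==i).astype(np.uint8),st[i],ce[i]
E
python3 - <<'E'
from h import *
from cell import calibration
for n in("scene","top"): print({k:v for k,v in calibration(n).items() if k not in("pose",)})
t=cv2.imread("pics/top0.png"); s=cv2.imread("pics/scene0.png")
for n,im,near in (("top",t,(410,271)),("scene",s,(181,250)),("top",t,(410,333))):
    m,st,ce=blob(im.max(2)<30,near); print(n,st,ce)
    ys,xs=np.nonzero(m); top=cv2.boxPoints(cv2.minAreaRect(np.c_[xs,ys].astype(np.float32))); print(top.round(1).tolist())
hsv=cv2.cvtColor(t,cv2.COLOR_BGR2HSV)
# case top: bluish bright
for thr in (110,125):
    g=t.astype(int); m=(g[...,0]>=g[...,2]+2)&(g[...,0]>thr)
    m=cv2.morphologyEx(m.astype(np.uint8),cv2.MORPH_CLOSE,np.ones((7,7)))
    m,st,ce=blob(m,(204,238)); ys,xs=np.nonzero(m)
    r=cv2.minAreaRect(np.c_[xs,ys].astype(np.float32)); b=cv2.boxPoints(r); W=plane("top",b,70); print(st,W.round(1).tolist(),W.mean(0), [np.linalg.norm(W[i]-W[i-1]) for i in range(4)])
    e=(W[1]-W[0]); f=W[2]-W[1]; print([np.degrees(np.arctan2(q[1],q[0])) for q in(e,f)])
# two stitched crops
a=cv2.resize(t[190:360,350:480],None,fx=3,fy=3,interpolation=cv2.INTER_CUBIC); b=cv2.resize(s[215:345,130:260],(390,390),interpolation=cv2.INTER_CUBIC)
out=np.zeros((510,790,3),np.uint8); out[:510,:390]=a; out[:390,400:790]=b; cv2.imwrite("pics/crop.png",cv2.convertScaleAbs(out,alpha=1.8))
c=cv2.resize(t[190:290,130:280],None,fx=5,fy=5,interpolation=cv2.INTER_CUBIC); cv2.imwrite("pics/case.png",cv2.convertScaleAbs(c,alpha=1.3))
E
```

```text
{'fovy': 42.230219541445365, 'cx': 314.1430793906043, 'cy': 243.3768183843047}
{'fovy': 42.31214664759478, 'cx': 313.7558240458491, 'cy': 234.53530688705598}
top [408 264  13  14 140] [414.03571429 270.26428571]
[[408.0, 264.0], [420.0, 264.0], [420.0, 277.0], [408.0, 277.0]]
scene [172 242  20  32 411] [182.40389294 258.57177616]
[[171.60000610351562, 243.10000610351562], [186.8000030517578, 240.0], [193.0, 271.20001220703125], [177.8000030517578, 274.20001220703125]]
top [408 329   9   9  60] [411.9        333.28333333]
[[408.0, 329.0], [416.0, 329.0], [416.0, 337.0], [408.0, 337.0]]
[ 140  198  125   80 8003] [[611.8, 303.9, 70.0], [642.1, 74.4, 70.0], [513.3, 57.0, 70.0], [484.1, 284.2, 70.0]] [562.83009324 179.87181483  70.        ] [np.float64(129.1728888131987), np.float64(231.52239224311245), np.float64(129.983501567247), np.float64(229.11352886889546)]
[np.float64(-82.46834220919456), np.float64(-172.32812072000772)]
[ 140  198  125   80 7943] [[611.5, 303.6, 70.0], [642.1, 74.8, 70.0], [513.8, 57.3, 70.0], [484.3, 283.8, 70.0]] [562.93567262 179.88527836  70.        ] [np.float64(128.67742959850952), np.float64(230.83112210041892), np.float64(129.48643779949973), np.float64(228.43996449150507)]
[np.float64(-82.37847176238333), np.float64(-172.23873171676064)]
```

View pics/crop.png

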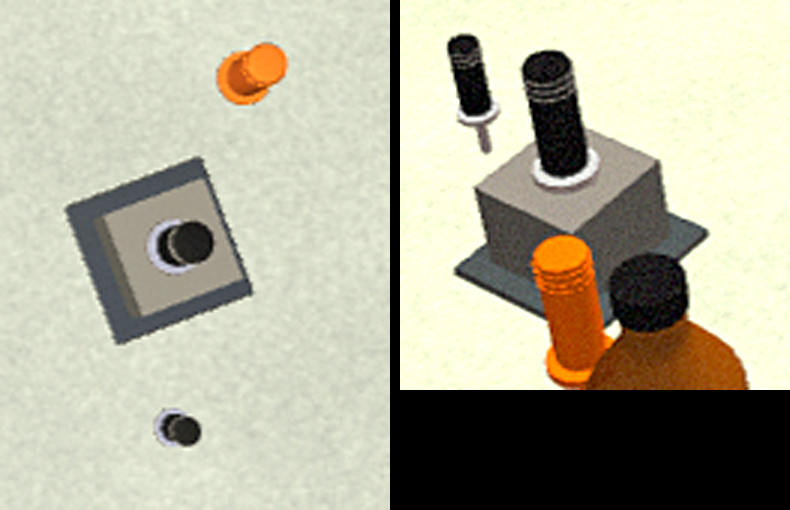

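View pics/case.png

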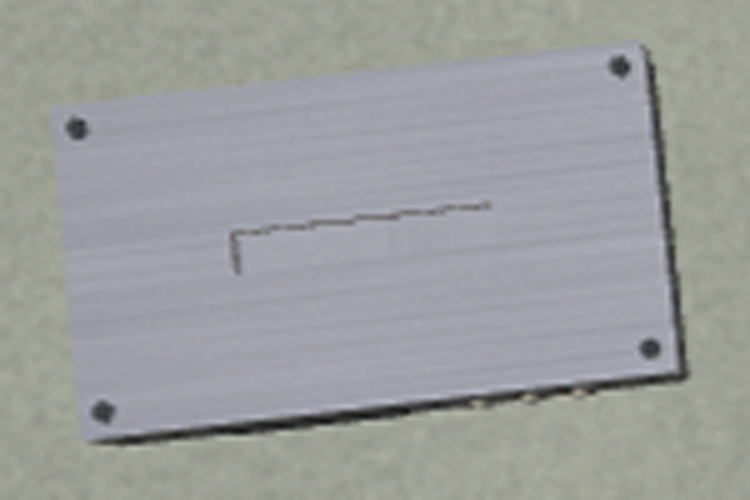

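The crop confirms it. The large black probe is in the stand, with its collar at about (407,272) top and its handle top at (414,271) top / (179,237) scene. The small black and orange probes are separate. The case crop shows the channel from about (176,237) to (228,231) px, with a faint seam near its middle that may or may not be the shutter. I'll work out the numbers now.

```bash
cat >> h.py <<'E'
from scipy.spatial.transform import Rotation as Ro
def go(target,yawdeg=None):
    from cell import arm
    s=arm.sense(); R=Ro.from_rotvec(s["tcp_rot"]); M=R.as_matrix(); p=np.array(s["ee_pos"])
    print("t",round(s["time_s"],2),"pos",p.round(1),"tooly",round(np.degrees(np.arctan2(M[1,1],M[0,1])),1),"tilt z",M[:,2].round(4),"F",np.round(s["ft_force"],1),"q",np.round(s["joints"],2))
    for t in np.atleast_2d(target): print("shift",(R.inv().apply(np.array(t)-p)).round(1))
    if yawdeg is not None:
        a=np.radians(yawdeg); y=np.array([np.cos(a),np.sin(a),0]); z=np.array([0,0,-1.]); T=np.c_[np.cross(y,z),y,z]
        print("turn deg",np.degrees((R.inv()*Ro.from_matrix(T)).as_rotvec()).round(2))
E
python3 - <<'E'
from h import *
t=cv2.imread("pics/top0.png"); s=cv2.imread("pics/scene0.png")
print("collar top",plane("top",[(407.4,272)],66)); print("handle top/top",plane("top",[(413.8,270.6)],134)); print("scene handle top",plane("scene",[(179.3,237)],134)); print("scene collar",plane("scene",[(130+165/3,215+165/3)],66))
# stand block top corners from top crop
print("stand block",plane("top",[(350+x/3,190+y/3) for x,y in((103,215),(208,178),(245,280),(140,316))],60).round(1).tolist())
print("channel top-view edge z70",plane("top",[(130+x/5,190+y/5) for x,y in((232,232),(490,205),(237,272))],70).round(1).tolist())
# case top from scene: corners by mask
g=s.astype(int); m=(g[...,0]>=g[...,2]+1)&(g.mean(2)>110); m=cv2.morphologyEx(m.astype(np.uint8),cv2.MORPH_CLOSE,np.ones((7,7)))
m,st,ce=blob(m,(397,205)); c,_=cv2.findContours(m,0,1); h=cv2.convexHull(c[0]); 
p=cv2.approxPolyDP(h,8,True).reshape(-1,2); W=plane("scene",p,70); print(st,p.tolist(),W.round(1).tolist(),W.mean(0))
W=plane("scene",[(130,0)],0)
for nm,n,uv,z in(("flask","top",(288,138),135),("beaker","top",(153,157),90)): print(nm,plane(n,[uv],z).round(0))
go([[400,430,250],[560,180,250]],97.6)
E
```

```text
collar top [[ 502.86199029 -217.84219703   66.        ]]
handle top/top [[ 502.67365334 -217.77375511  134.        ]]
scene handle top [[ 506.82556234 -218.42552289  134.        ]]
scene collar [[ 503.65842675 -218.52025114   66.        ]]
stand block [[522.5, -173.8, 60.0], [547.7, -242.2, 60.0], [481.9, -266.2, 60.0], [457.7, -198.1, 60.0]]
channel top-view edge z70 [[563.7, 228.5, 70.0], [575.9, 129.9, 70.0], [548.3, 226.0, 70.0]]
[ 330  165  135   78 4768] [[464, 190], [382, 242], [330, 212], [411, 165]] [[611.1, 299.7, 70.0], [640.7, 76.1, 70.0], [518.1, 59.4, 70.0], [484.1, 283.7, 70.0]] [563.51060711 179.71253034  70.        ]
flask [[745.  16. 135.]]
beaker [[714. 275.  90.]]
t 0.1 pos [142.9 633.7 240.7] tooly 77.3 tilt z [-2.0e-04 -1.5e-03 -1.0e+00] F [-0.6  0.3  0.4] q [-1.45  0.33  0.04  1.47 -0.01  1.34 -0.06]
shift [-295.6 -142.1   -9. ]
shift [-506.7 -350.8   -8.7]
turn deg [-9.000e-02 -1.000e-02 -2.031e+01]
```

Request:
arm_command(increments=[[[0,0,-4,-42,-20,0,87],[0,0,-8,-84,-40,0,87],[0,0,-12,-126,-60,0,87],[0,0,-16,-168,-80,0,87],[0,0,-20.3,-210,-100,0,87]]])

```text
time_s: 0.6
ee_pos: [327.0, 488.7, 241.3]
tcp_rot: [0.213, -3.134, 0.001]
ft_force: [-0.4, -0.5, -0.2]
width: 87.0
grip_force: 0.0
```

```bash
python3 -c "
from h import *
go([[450,400,240],[560,180,240],[503,-218.5,200]],97.6)"
```

```text
t 0.6 pos [327.  488.7 241.3] tooly 97.8 tilt z [-3.e-04 -4.e-04 -1.e+00] F [-0.4 -0.5 -0.2] q [-1.15  0.21  0.11  1.63 -0.02  1.31  0.67]
shift [-109.9 -104.5    1.3]
shift [-189.2 -337.3    1.3]
shift [ -78.9 -724.5   41.5]
turn deg [-0.02 -0.02  0.16]
```

Request:
arm_command(increments=[[[0,0,0,-36,-32,0,87],[0,0,0,-72,-64,0,87],[0,0,0,-108,-96,0,87],[0,0,0,-144,-128,0,87],[0,0,0,-170,-170,0,87]]])

```text
time_s: 1.1
ee_pos: [518.2, 343.6, 240.9]
tcp_rot: [0.209, -3.134, 0.0]
ft_force: [-0.2, 0.8, 0.2]
width: 86.9
grip_force: 0.0
```

Request:
arm_command(increments=[[[0,0,0,0,-49,0,87],[0,0,0,0,-98,0,87],[0,0,0,0,-147,0,87],[0,0,0,0,-196,0,87],[0,0,0,20,-244,0,87]]])

```text
time_s: 1.6
ee_pos: [530.5, 99.1, 241.2]
tcp_rot: [-0.206, 3.135, -0.001]
ft_force: [-0.0, -1.2, 1.2]
width: 87.0
grip_force: 0.0
```

Request:
arm_command(increments=[[[0,0,0,16,-46,0,87],[0,0,0,32,-92,0,87],[0,0,0,48,-138,0,87],[0,0,0,64,-184,0,87],[0,0,0,68,-230,0,87]]])

```text
time_s: 2.1
ee_pos: [491.1, -137.4, 241.6]
tcp_rot: [-0.207, 3.135, 0.002]
ft_force: [0.9, 0.8, 0.4]
width: 86.8
grip_force: 0.0
```

```bash
python3 -c "
from h import *
go([[503,-218.5,200],[503,-218.5,106]],97.6)"
```

```text
t 2.1 pos [ 491.1 -137.4  241.6] tooly 97.6 tilt z [ 0.      0.0011 -1.    ] F [0.9 0.8 0.4] q [-0.4   0.03  0.6   1.83 -0.02  1.29  1.91]
shift [ -1.1 -82.1  41.6]
shift [ -1.1 -82.2 135.6]
turn deg [ 0.06  0.01 -0.04]
```

Request:
arm_command(increments=[[[0,0,0,0,-41,8,87],[0,0,0,-1,-82,40,87],[0,0,0,-1,-82,80,87],[0,0,0,-1,-82,115,87],[0,0,0,-1,-82,136,60]]])

```text
time_s: 2.6
ee_pos: [502.8, -216.3, 102.5]
tcp_rot: [0.206, -3.131, -0.001]
ft_force: [-0.2, 0.2, 0.0]
width: 84.1
grip_force: 0.0
```

Request:
arm_command(increments=[[[0,0,0,0,0,0,45],[0,0,0,0,0,0,38],[0,0,0,0,0,0,34],[0,0,0,0,0,0,32],[0,0,0,0,0,0,30]]])

```text
time_s: 3.1
ee_pos: [505.1, -216.5, 106.6]
tcp_rot: [-0.208, 3.133, -0.0]
ft_force: [0.5, 0.1, -0.6]
width: 47.3
grip_force: 0.0
```

```bash
python3 - <<'E'
from h import *
from cell import grab_frame
go([[503,-218.5,106]],97.6)
s=grab_frame("scene"); t=grab_frame("top")
out=np.zeros((480,800,3),np.uint8); out[:480,:480]=cv2.resize(s[200:320,120:240],(480,480),interpolation=cv2.INTER_CUBIC); out[:320,480:]=cv2.resize(t[220:320,360:460],(320,320)); cv2.imwrite("pics/grasp.png",cv2.convertScaleAbs(out,alpha=2))
E
```

```text
t 3.1 pos [ 505.1 -216.5  106.6] tooly 97.6 tilt z [ 0.0018 -0.     -1.    ] F [ 0.5  0.1 -0.6] q [-0.24  0.28  0.66  1.9  -0.2   1.03  2.21]
shift [ 2.4 -1.7  0.6]
turn deg [-0.02  0.1   0.  ]
```

View pics/grasp.png

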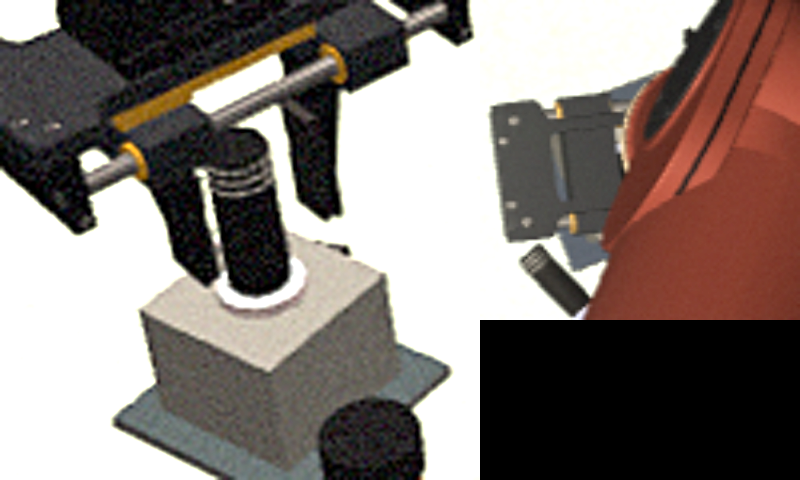

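The picture shows the fingers straddling the handle (about (250,210) in the crop), with a larger gap on the right. That agrees with the computed offset (shift 2.4, −1.7), so I'll centre and close gently.

Request:
arm_command(increments=[[[0,0,0,2.2,-1.8,0,38],[0,0,0,2.2,-1.8,0,33],[0,0,0,2.2,-1.8,0,31],[0,0,0,2.2,-1.8,0,30],[0,0,0,2.2,-1.8,0,30]]])

```text
time_s: 3.7
ee_pos: [502.6, -218.5, 105.5]
tcp_rot: [0.208, -3.135, 0.0]
ft_force: [0.1, 0.4, 0.0]
width: 30.5
grip_force: 0.0
```

Request:
arm_command(increments=[[[0,0,0,0,0,0,29],[0,0,0,0,0,0,28.5],[0,0,0,0,0,0,28],[0,0,0,0,0,0,28],[0,0,0,0,0,0,28]]])

```text
time_s: 4.2
ee_pos: [502.6, -218.5, 105.6]
tcp_rot: [0.208, -3.135, 0.0]
ft_force: [-0.5, -0.3, -0.1]
width: 28.4
grip_force: 0.0
```

```bash
python3 -c "
from h import *
go([[503,-218.5,106]],97.6)"
```

```text
t 4.2 pos [ 502.6 -218.5  105.6] tooly 97.6 tilt z [-0.e+00 -1.e-04 -1.e+00] F [-0.5 -0.3 -0.1] q [-0.24  0.28  0.66  1.9  -0.2   1.03  2.21]
shift [-0.4 -0.  -0.4]
turn deg [-0.   -0.   -0.01]
```

Width is 28.4 mm with no lateral force, so the probe is centred within about 1 mm. Now I'll grip and lift a little.

Request:
arm_command(increments=[[[0,0,0,0,0,0,26],[0,0,0,0,0,0,23],[0,0,0,0,0,0,15],[0,0,0,0,0,0,15],[0,0,0,0,0,0,15]]])

```text
time_s: 4.7
ee_pos: [502.6, -218.6, 105.6]
tcp_rot: [-0.208, 3.135, -0.0]
ft_force: [0.9, -0.5, 0.2]
width: 25.2
grip_force: 30.0
```

Request:
arm_command(increments=[[[0,0,0,0,0,-3,15],[0,0,0,0,0,-15,15],[0,0,0,0,0,-45,15],[0,0,0,0,0,-85,15],[0,0,0,0,0,-105,15]]])

```text
time_s: 5.2
ee_pos: [503.3, -219.3, 214.4]
tcp_rot: [-0.207, 3.131, -0.001]
ft_force: [1.5, -0.1, -3.1]
width: 25.2
grip_force: 30.0
```

```bash
python3 -c "
from h import *
go([[569.5,130,200],[568.8,136,176],[556.9,224,176]],97.6)"
```

```text
t 5.2 pos [ 503.3 -219.3  214.4] tooly 97.6 tilt z [ 3.4e-03 -7.0e-04 -1.0e+00] F [ 1.5 -0.1 -3.1] q [-0.29  0.16  0.69  1.78 -0.11  1.24  2.13]
shift [-111.5  337.5   14.4]
shift [-111.5  343.6   38.4]
shift [-111.3  432.4   38.3]
turn deg [-0.07  0.19 -0.05]
```

Request:
arm_command(increments=[[[0,0,0,-14,45,0,15],[0,0,0,-28,90,0,15],[0,0,0,-42,135,0,15],[0,0,0,-56,180,0,15],[0,0,0,-70,225,0,15]]])

```text
time_s: 5.7
ee_pos: [542.2, 15.5, 211.6]
tcp_rot: [-0.207, 3.134, 0.0]
ft_force: [0.5, -0.9, -2.8]
width: 25.7
grip_force: 30.0
```

Request:
arm_command(increments=[[[0,0,0,-14,40,0,15],[0,0,0,-28,80,10,15],[0,0,0,-42,114,20,15],[0,0,0,-42,119,25,15],[0,0,0,-42,119,25,15]]])

```text
time_s: 6.2
ee_pos: [567.4, 138.4, 185.0]
tcp_rot: [0.212, -3.133, 0.001]
ft_force: [-0.5, -0.9, -2.3]
width: 25.4
grip_force: 30.0
```

```bash
python3 - <<'E'
from h import *
from cell import grab_frame
s=grab_frame("scene"); cv2.imwrite("pics/over_full.png",s)
go([[568.5,137.4,180]],97.6)
cv2.imwrite("pics/over.png",cv2.convertScaleAbs(cv2.resize(s[100:270,310:480],(595,595),interpolation=cv2.INTER_CUBIC),alpha=1.5))
E
```

```text
t 6.25 pos [567.9 136.6 185.7] tooly 97.6 tilt z [-6.0e-04 -1.1e-03 -1.0e+00] F [-0.2 -1.7 -1.6] q [-0.69  0.25  0.44  1.72 -0.11  1.2   1.49]
shift [-0.7  0.7  5.7]
turn deg [-0.06 -0.04  0.  ]
```

View pics/over.png

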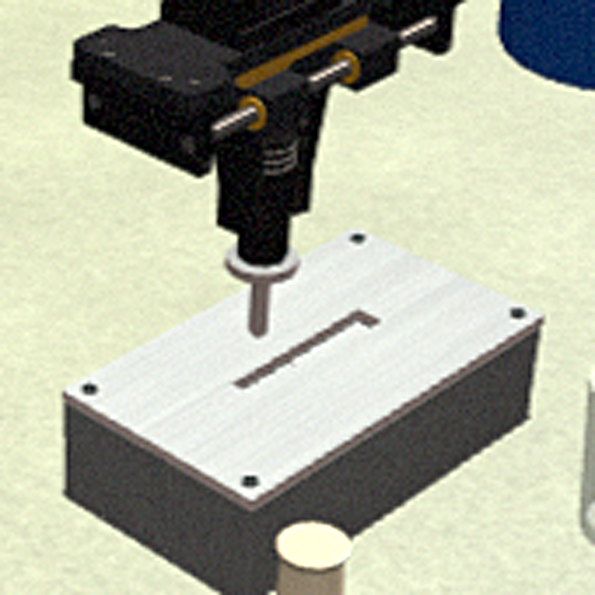

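The crop shows the stem tip at about (259,332), which is (384,195) px full-frame, hanging above the channel. The channel's near end is at about (237,386) and its far end at (362,312). I'll check this by casting rays.

```bash
python3 - <<'E'
from h import *
f=lambda l:[(310+x/3.5,100+y/3.5) for x,y in l]
print("tip",plane("scene",f([(259,331)]),100.1),"collar",plane("scene",f([(262,260)]),143))
R=plane("scene",f([(235,383),(360,310),(380,321)]),70); print("rim",R.round(1))
c=np.array([562.9,179.5]); a=np.radians(7.6); X=np.array([np.cos(a),np.sin(a)]); Y=np.array([-np.sin(a),np.cos(a)])
for p in R: print((p[:2]-c)@X,(p[:2]-c)@Y)
for p in plane("top",[(130+x/5,190+y/5) for x,y in((232,232),(490,205),(237,272))],70): print("top",(p[:2]-c)@X,(p[:2]-c)@Y)
E
```

```text
tip [[567.41598403 141.17089384 100.1       ]] collar [[568.92044457 139.2695303  143.        ]]
rim [[562.6 131.1  70. ]
 [550.1 228.1  70. ]
 [564.5 229.2  70. ]]
-6.738941088820986 -47.93775776025935
-6.21996780055846 49.874847792411096
8.166107452887509 49.01822359369491
top 7.26255976485665 48.50273669812766
top 6.339193144729237 -50.83724713393881
top -8.323601883488067 48.06632247224051
```

Request:
arm_command(increments=[[[0,0,0,-0.7,-0.3,6,15],[0,0,0,-0.7,-0.3,14,15],[0,0,0,-0.7,-0.3,22,15],[0,0,0,-0.7,-0.3,26,15],[0,0,0,-0.7,-0.3,28,15]]])

```text
time_s: 6.75
ee_pos: [568.6, 136.6, 156.8]
tcp_rot: [0.207, -3.134, 0.001]
ft_force: [-0.3, -0.0, -2.1]
width: 25.0
grip_force: 30.0
```

Request:
arm_command(increments=[[[0,0,0,0,0,1,15],[0,0,0,0,0,2,15],[0,0,0,0,0,3,15],[0,0,0,0,0,4,15],[0,0,0,0,0,5,15]]])

```text
time_s: 7.25
ee_pos: [569.0, 137.1, 152.6]
tcp_rot: [-0.208, 3.135, 0.0]
ft_force: [0.5, -0.6, -2.6]
width: 25.5
grip_force: 30.0
```

```bash
python3 -c "
from h import *
go([[568.6,136.4,152]],97.6)"
```

```text
t 7.25 pos [569.  137.1 152.6] tooly 97.6 tilt z [ 2.e-04  0.e+00 -1.e+00] F [ 0.5 -0.6 -2.6] q [-0.68  0.28  0.43  1.76 -0.13  1.13  1.5 ]
shift [ 0.5 -0.7  0.6]
turn deg [ 0.    0.01 -0.01]
```

Request:
arm_command(increments=[[[0,0,0,0.3,-0.4,1,15],[0,0,0,0.3,-0.4,2,15],[0,0,0,0.3,-0.4,3,15],[0,0,0,0.3,-0.4,4,15],[0,0,0,0.3,-0.4,5,15]]])

```text
time_s: 7.75
ee_pos: [568.7, 136.6, 147.5]
tcp_rot: [-0.208, 3.135, -0.0]
ft_force: [0.5, 0.1, 0.3]
width: 25.5
grip_force: 30.0
```

Request:
arm_command(increments=[[[0,0,0,0,0,0.5,15],[0,0,0,0,0,1,15],[0,0,0,0,0,1,15],[0,0,0,0,0,1,15],[0,0,0,0,0,1,15]]])

```text
time_s: 8.25
ee_pos: [568.7, 136.6, 146.7]
tcp_rot: [-0.208, 3.135, 0.0]
ft_force: [-1.2, 0.3, -0.3]
width: 25.5
grip_force: 30.0
```

The floor is found at TCP z ≈147.5 inside the channel. I'll preload the stem spring by about 5 mm (3.5 N) and slide along +y (tool +y).

Request:
arm_command(increments=[[[0,0,0,0,0,1,15],[0,0,0,0,0,2,15],[0,0,0,0,0,3,15],[0,0,0,0,0,4,15],[0,0,0,0,0,4,15]]])

```text
time_s: 8.75
ee_pos: [568.7, 136.6, 142.5]
tcp_rot: [-0.208, 3.135, -0.0]
ft_force: [-0.4, 0.1, 2.2]
width: 25.4
grip_force: 30.0
```

Request:
arm_command(increments=[[[0,0,0,0,1,0,15],[0,0,0,0,2,0,15],[0,0,0,0,3,0,15],[0,0,0,0,4,0,15],[0,0,0,0,5,0,15]]])

```text
time_s: 9.25
ee_pos: [568.1, 141.5, 142.6]
tcp_rot: [-0.208, 3.135, -0.0]
ft_force: [0.1, -2.4, 2.6]
width: 25.3
grip_force: 30.0
```

```bash
cat >> h.py <<'E'
def st():
    from cell import arm
    s=arm.sense(); a=np.radians(7.6); X=np.array([np.cos(a),np.sin(a)]); Y=np.array([-np.sin(a),np.cos(a)]); d=np.array(s["ee_pos"])[:2]-[562.9,179.5]
    print("t",round(s["time_s"],2),"case xy",(d@X).round(1),(d@Y).round(1),"z",round(s["ee_pos"][2],1),"Fx,Fy,Fz case",np.round([s["ft_force"][:2]@X,s["ft_force"][:2]@Y,s["ft_force"][2]],1),"M",np.round(s["ft_torque"],2))
E
python3 -c "
from h import *
st()"
```

```text
t 9.25 case xy 0.1 -38.3 z 142.6 Fx,Fy,Fz case [-0.2 -2.4  2.6] M [-0.62 -0.14  0.03]
```

Request:
arm_command(increments=[[[0,0,0,0,1,0,15],[0,0,0,0,2,0,15],[0,0,0,0,3,0,15],[0,0,0,0,4,0,15],[0,0,0,0,5,0,15]]])

```text
time_s: 9.75
ee_pos: [567.3, 146.6, 142.6]
tcp_rot: [0.208, -3.135, 0.0]
ft_force: [0.5, -2.0, 1.3]
width: 25.6
grip_force: 30.0
```

Request:
arm_command(increments=[[[0,0,0,0,1,0,15],[0,0,0,0,2,0,15],[0,0,0,0,3,0,15],[0,0,0,0,4,0,15],[0,0,0,0,5,0,15]]])

```text
time_s: 10.25
ee_pos: [566.7, 151.6, 142.6]
tcp_rot: [0.208, -3.135, -0.0]
ft_force: [0.4, -2.3, 1.8]
width: 25.3
grip_force: 30.0
```

Request:
arm_command(increments=[[[0,0,0,0,1,0,15],[0,0,0,0,2,0,15],[0,0,0,0,3,0,15],[0,0,0,0,4,0,15],[0,0,0,0,5,0,15]]])

```text
time_s: 10.75
ee_pos: [566.0, 156.5, 142.5]
tcp_rot: [0.208, -3.135, 0.0]
ft_force: [0.9, -2.1, 1.4]
width: 25.2
grip_force: 30.0
```

Request:
arm_command(increments=[[[0,0,0,0,0.8,0,15],[0,0,0,0,1.6,0,15],[0,0,0,0,2.4,0,15],[0,0,0,0,3.2,0,15],[0,0,0,0,4,0,15]]])

```text
time_s: 11.25
ee_pos: [565.5, 160.5, 142.5]
tcp_rot: [0.208, -3.135, 0.0]
ft_force: [0.5, -2.7, 1.6]
width: 25.4
grip_force: 30.0
```

Request:
arm_command(increments=[[[0,0,0,0,0.8,0,15],[0,0,0,0,1.6,0,15],[0,0,0,0,2.4,0,15],[0,0,0,0,3.2,0,15],[0,0,0,0,4,0,15]]])

```text
time_s: 11.75
ee_pos: [564.7, 164.5, 142.2]
tcp_rot: [0.208, -3.134, 0.0]
ft_force: [0.5, -0.8, -2.5]
width: 25.3
grip_force: 30.0
```

Fz fell to −2.5 N (probe weight only) and the lateral force has gone, so the stem has dropped through at case y ≈ −15. Lowering with checks.

Request:
arm_command(increments=[[[0,0,0,0,0,1,15],[0,0,0,0,0,2,15],[0,0,0,0,0,3.5,15],[0,0,0,0,0,5,15],[0,0,0,0,0,6,15]]])

```text
time_s: 12.25
ee_pos: [564.9, 164.3, 136.4]
tcp_rot: [0.208, -3.135, 0.0]
ft_force: [-0.3, 0.4, -1.6]
width: 25.2
grip_force: 30.0
```

```bash
python3 -c "
from h import *
st()"
```

```text
t 12.25 case xy -0.0 -15.3 z 136.4 Fx,Fy,Fz case [-0.3  0.4 -1.6] M [ 0.07  0.04 -0.01]
```

Request:
arm_command(increments=[[[0,0,0,0,0,3,15],[0,0,0,0,0,6,15],[0,0,0,0,0,9,15],[0,0,0,0,0,12,15],[0,0,0,0,0,15,15]]])

```text
time_s: 12.75
ee_pos: [565.0, 164.3, 121.3]
tcp_rot: [-0.208, 3.135, -0.0]
ft_force: [1.0, 0.1, -1.9]
width: 25.2
grip_force: 30.0
```

```bash
python3 -c "
from h import *
st()"
```

```text
t 12.75 case xy 0.1 -15.3 z 121.3 Fx,Fy,Fz case [ 1.  -0.  -1.9] M [ 0.05 -0.08  0.05]
```

Request:
arm_command(increments=[[[0,0,0,0,0,1.5,15],[0,0,0,0,0,3,15],[0,0,0,0,0,4,15],[0,0,0,0,0,4.8,15],[0,0,0,0,0,5,15]]])

```text
time_s: 13.25
ee_pos: [564.9, 164.3, 116.5]
tcp_rot: [0.208, -3.135, 0.0]
ft_force: [-0.2, -0.1, -2.1]
width: 25.3
grip_force: 30.0
```

Request:
arm_command(increments=[[[0,0,0,0,0,0.3,15],[0,0,0,0,0,0.5,15],[0,0,0,0,0,0.6,15],[0,0,0,0,0,0.7,15],[0,0,0,0,0,0.7,15]]])

```text
time_s: 13.75
ee_pos: [564.9, 164.4, 115.8]
tcp_rot: [0.208, -3.135, 0.0]
ft_force: [0.2, -0.4, -2.1]
width: 25.2
grip_force: 30.0
```

```bash
python3 -c "
from h import *
st()"
```

```text
t 13.75 case xy 0.0 -15.3 z 115.8 Fx,Fy,Fz case [ 0.2 -0.4 -2.1] M [0.01 0.06 0.01]
```

Request:
arm_command(increments=[[[0,0,0,0,0,0.2,15],[0,0,0,0,0,0.3,15],[0,0,0,0,0,0.4,15],[0,0,0,0,0,0.5,15],[0,0,0,0,0,0.5,15]]])

```text
time_s: 14.25
ee_pos: [565.0, 164.4, 115.6]
tcp_rot: [-0.208, 3.135, 0.0]
ft_force: [-2.3, -0.8, 3.5]
width: 25.2
grip_force: 30.0
```

```bash
python3 -c "
from h import *
st()"
```

```text
t 14.25 case xy 0.1 -15.3 z 115.6 Fx,Fy,Fz case [-2.4 -0.5  3.5] M [-0.16  0.45  0.02]
```

The collar is down on the cover (light push, about 6 N). Releasing and retreating.

Request:
arm_command(increments=[[[0,0,0,0,0,0,27],[0,0,0,0,0,0,32],[0,0,0,0,0,0,40],[0,0,0,0,0,0,50],[0,0,0,0,0,0,60]]])

```text
time_s: 14.75
ee_pos: [565.0, 164.4, 115.4]
tcp_rot: [-0.208, 3.135, -0.0]
ft_force: [0.8, 0.4, 0.3]
width: 48.2
grip_force: 0.0
```

Request:
arm_command(increments=[[[0,0,0,0,0,0,65],[0,0,0,0,0,-5,65],[0,0,0,0,0,-25,65],[0,0,0,0,0,-60,65],[0,0,0,0,0,-100,65]]])

```text
time_s: 15.25
ee_pos: [564.3, 164.1, 215.9]
tcp_rot: [0.208, -3.133, 0.001]
ft_force: [0.9, 1.1, 0.2]
width: 64.6
grip_force: 0.0
```

Request:
arm_command(increments=[[[0,0,0,15,0,-30,65],[0,0,0,50,0,-45,65],[0,0,0,90,0,-45,65],[0,0,0,110,0,-45,65],[0,0,0,110,0,-45,65]]])

```text
time_s: 15.75
ee_pos: [454.1, 149.7, 261.3]
tcp_rot: [-0.21, 3.134, 0.003]
ft_force: [0.4, 0.2, -0.6]
width: 65.0
grip_force: 0.0
```

```bash
python3 - <<'E'
from h import *
from cell import grab_frame
st(); s=grab_frame("scene"); t=grab_frame("top")
out=np.zeros((480,800,3),np.uint8); out[:,:480]=cv2.resize(s[120:280,320:480],(480,480),interpolation=cv2.INTER_CUBIC); out[:320,480:]=cv2.resize(t[180:300,140:260],(320,320)); cv2.imwrite("pics/end.png",cv2.convertScaleAbs(out,alpha=1.6))
E
```

```text
t 15.75 case xy -111.8 -15.1 z 261.3 Fx,Fy,Fz case [ 0.4  0.2 -0.6] M [ 0.06  0.02 -0.01]
```

View pics/end.png

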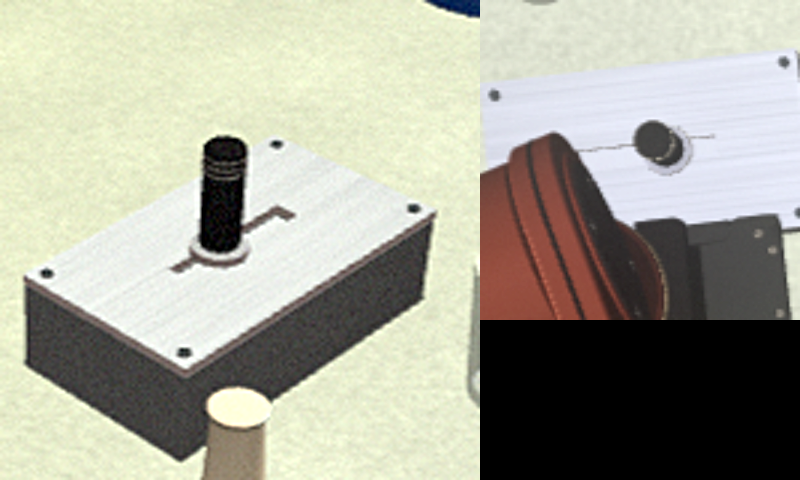

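The picture shows the probe upright at about (222,195), its collar flush on the cover at (220,250), with the robot clear of it. Handing in.

```bash
python3 -c "
from cell import arm
print(arm.finish_job())"
```

```text
the job is handed in; nothing more can be done
None
```

The probe stands upright in the calibrator's well, collar flush on the cover and released, with the glassware untouched; the job was handed in at about 16 s, and no verdict came back.

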